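Slip-ring dropout test on a pinball spinner

ROBOT

A 6-joint arm with a two-finger parallel gripper is mounted at the origin on the work surface. World frame = base frame: x ahead of the robot, y to its left, z up, the work surface at z = 0. Lengths are in m, angles in rad, forces in N, time in s.
With the tool pointing down it reaches from about 0.25 to 0.8 m from the base axis. Payload 8.5 kg.
Tool frame: the origin (TCP) lies at the centre of the arm's flange, where the gripper is bolted on; the fingertips stand 173 mm ahead of it and the grasp point (between the pads) lies 155 mm ahead of it; z points along the fingers, y is the line along which they close (so a half turn about z gives the same grasp; the last joint's range is limited). The gripper opens to 85 mm and grips with 20 to 120 N. Pads are 22 mm wide; open, the fingers measure 114 mm over their backs; the gripper's body (76 mm by 85 mm) begins 54 mm behind the grasp point. The pads swing forward as they close: fully open they stand 13 mm farther back than shut.
Start: joints at [1.19, 0.238, -0.013, 1.319, 0, 1.571], TCP at [0.195, 0.487, 0.405] pointing down, gripper open.
Joint ranges: [-2.66, 2.66], [-1.03, 1.9], [-1.14, 1.46], [-1.82, 2.27], [-1.45, 1.34], [-3.14, 3.14]. Speed limits (rad/s): [2.22, 2.22, 2.79, 3.14, 3.14, 3.14].

INTERFACE

Orientations are given as [roll, pitch, yaw] about the fixed x, y, z axes, in that order (R = Rz(yaw) Ry(pitch) Rx(roll)).
In Python, from station import r, get_image, camera_model, ticket, masks_of, pinpoint gives the robot as it stands. The module is installed in compiled form; this text tells all that it offers.
- The arm moves only by the tool arm_command, never from a script. Its argument "steps" is one flat list of numbers, 6 for each row, row after row: the shift along the world's x, y, z in m, then the turn, a rotation vector about the world's x, y, z in rad. In form: [tx, ty, tz, wx, wy, wz, tx, ty, tz, wx, wy, wz, ...]. A call has exactly 10 rows; each row shifts and turns the commanded pose from where the row before left it; what a row does not reach is not made up. A row lasts 1/8 s, in which the tool goes at most 62.5 mm and 10.7 degrees, less where a joint would pass 70% of its speed; a pose out of reach is approached as far as the arm can. A call with a gripper value outside its range is refused whole. "fingers" is the finger opening in m, from 0 to 0.0854, set as the call begins (left out, the last holds). The fingers move at their own pace and stop on an object; the grip force is fixed at half the most. Time passes only in rows, so rows that do not move let the fingers close, or fill a call up. It gives the time, the measured TCP pose, the force, the opening and the grip force at its end, in the units of the state.
- r.observe(): the state, without advancing time (a new reading comes with each control period).
- get_image(name): name is "side" or "top"; returns the picture (480x640x3 uint8, red, green, blue); there is no depth.
- camera_model(name): a dict with "intrinsics" (3x3 intrinsics, pixels), "xyz" and "orientation" of the camera in the world. Camera axes: x right, y down, z forward; pixel columns grow to the right and rows downward; lengths in m; the calibration is good to about 2 mm. A picture is of the moment at which its call begins. camera_model takes no time and is no camera call.
- ticket.close_job(): hands the job in; it is judged then, once.
Trained networks look in the newest picture that a camera, given by its name, has taken for a name from the list of things; names that differ only in an ending like _2 or _b are one class to them, and where a whole thing is asked for, a point or a joint stands for the part that bears it (a point fixed in the world has none). Each returns a list of dicts, best first, with "conf" (0 to 1); they miss things now and then, are a little off and sometimes report something else, mostly with a low value. They report only what shows in the picture. A call takes as long as a camera call. They do not tell look-alikes from the thing itself.
- masks_of(query, camera): "mask" (480x640 bool, what is visible of it) and "centre" ([row, column] in pixels, amid what is visible of it).
- pinpoint(query, camera): "centre" ([row, column] in pixels: a listed point, or the origin of a listed thing).
The state is a dict: "t": time; "q": joint angles; "qd": joint speeds; "effort": joint torques, N m; "tool_pos": TCP position; "eef_rot": TCP orientation; "contact_force": force on the tool from outside, world axes, zero at the start; "torque": the same for the moment, N m; "finger_gap": finger opening in m; "grip_force": force on a finger pad.
Only numpy, scipy, OpenCV 4.12 (cv2) and the standard library are available. Lean on these libraries where they do the work, as an engineer would, in place of code of your own. Each camera call takes 0.05 s, during which the arm holds its last target. There are 200 camera calls.

TASK

Test the slip ring of the pinball spinner: pick up the magnet wand, set the red-rimmed disc turning freely (at least about one turn in eight seconds, never faster than half a turn a second), and then, touching nothing of the disc, carry the wand's foot round just above the yellow pickup so that it stays over it for 5 seconds without a break while the disc coasts. Then stand the wand back upright on its green pad and let go; the disc may run down by itself. Never push or press hard on the disc or what is on it, and do not shift the blue parts bin, the spray can or the jar.

Things in the scene. Friction and masses are not known exactly. Their poses are not given: they have to be found in the camera images.
- spinner: Fixed test base: plywood plate 220 x 220 x 14 mm on the table, grey bearing housing and copper slip ring in the middle, carrying the disc: 260 mm in diameter, 12 mm thick, white face, red rim, blue middle, steel hub 44 mm wide and 12 mm high. Origin: centre of the plate's underside, on the disc's vertical axis. The disc's top face is 66 mm above it.
- disc (a joint): Disc angle, rad, counter-clockwise positive from above, unlimited; starts anywhere, at rest. Nominal 0.67 kg (0.7 to 1.4 times that), inertia 0.0054 kg m2, bearing friction 0.0003 N m plus 0.00035 N m s/rad: it coasts, losing about a tenth of its speed each second. The test counts only while it turns faster than 0.25 rad/s, either way; it must never pass 3.2 rad/s or be pushed with over 12 N.
- post (a point): Centre of the blue top of one of three upright black rubber posts fixed on the disc, 20 mm in diameter, 40 mm high (top 106 mm above the table), 90 mm from the disc's axis. This one is 90 degrees counter-clockwise (from above) of the yellow pickup; the others are at 180 degrees and 90 degrees clockwise. Push a post sideways to turn the disc.
- pickup (a point): Yellow round pickup fixed on the disc, 34 mm in diameter, 14 mm high, black dot on top. Origin: centre of its underside, on the disc's face, 90 mm from the axis (top 80 mm above the table); x points away from the axis, z up. It responds while the wand's foot centre is within 20 mm of its centre horizontally and the gap above its top is under 30 mm, without touching. No magnetic pull.
- wand: Magnet wand standing upright on the pad, 125 mm tall, 0.16 kg: steel magnet foot 48 mm in diameter and 16 mm high, thin aluminium stem 18 mm in diameter, orange round handle 28 mm in diameter from 60 to 125 mm above the underside. Grip the handle from above. Origin: centre of the underside of the foot; z along the handle, up.
- pad: Flat green parking pad, 110 x 110 x 6 mm, fixed on the table to the left or the right of the spinner; origin: centre of its underside. The wand belongs upright on it, near the middle.
- bin: Blue open parts bin, 120 x 120 x 60 mm, 0.5 kg, with round spare parts in it, on the other side of the spinner from the pad; leave alone. Origin: centre of its underside.
- spray: Green spray can, 52 mm in diameter, 170 mm tall, to the right; leave alone. Origin: centre of its underside.
- jar: Amber jar with white lid, 68 mm in diameter, 90 mm tall, beyond the spinner on the left; leave alone. Origin: centre of its underside.
Mind the look-alikes: they are no part of the job. Leave any purple look-alike of the wand alone.

How it is judged:
On the way, in this order (a step that is already met when the one before it is completed fails the run):
1. the wand is lifted clear of its pad (z of wand in the frame of pad above 0.03 m), for 0.2 s.
2. with the wand in hand, the disc is set turning at 0.75 rad/s or more ((velocity of joint disc above 0.75 rad/s or velocity of joint disc below -0.75 rad/s) and z of wand in the frame of pad above 0.03 m), for 0.1 s.
3. for 5 s unbroken the wand's foot stays within 20 mm sideways of the pickup's centre, under 30 mm above its top, nothing touching the disc, which turns faster than 0.25 rad/s (horizontal distance between wand and pickup below 0.02 m and z of wand in the frame of pickup between 0.013 and 0.044 m and (velocity of joint disc above 0.25 rad/s or velocity of joint disc below -0.25 rad/s) and contact force between each of wand, the fingers, the arm and disc below 0.3 N), for 5 s.
At the end, for the whole second after the job is handed in: The wand stands upright (within 0.1 rad) and at rest on its pad, its foot's centre within 42 mm of the pad's centre, released; bin, spray can and jar are within 30 mm of where they were. The disc may still turn (horizontal distance between wand and pad below 0.042 m and z of wand in the frame of pad between 0.002 and 0.012 m and angle between wand's own z axis and vertical below 0.1 rad and linear speed of wand below 0.03 m/s and distance of each of bin, spray, jar from where it was at the start of the episode below 0.03 m); the robot touches nothing.
It fails at once if the disc is spun faster than 3.2 rad/s (not (velocity of joint disc between -3.2 and 3.2 rad/s)).
It fails at once if the disc or what is on it is pushed or pressed with more than 12 N (contact force between any of wand, the fingers, the arm and disc above 12 N).
It fails at once if the bin, the spray can or the jar is shifted by more than 30 mm (not (distance of each of bin, spray, jar from where it was at the start of the episode below 0.03 m)).
It also fails if it takes over 64 s, if anything falls off the work surface, if the arm or the gripper's body presses on something with over 40 N, if the wrist force passes 120 N, or if a joint passes its speed limit or range.

## Working session

There is one attempt and no reset: what is moved stays moved. The work goes in short steps, Python scripts to look and compute and a tool call to move; the robot and the scene stay as the last step left them, time stands still between calls to the robot, and variables do not carry over. Pictures are saved under pics/ and viewed, at most 10 in all, crops included, and the job is handed in when it is done.

Besides the shell and the picture viewer there is one more tool, called after ">>>" as a command line: name --argument value ..., lists and objects as JSON in quotes. arm_command: Moves the arm, as the interface text tells. Its arguments: {"type":"object","properties":{"steps":{"type":"array","items":{"type":"number"}},"fingers":{"type":"number"}},"required":["steps"]}

```bash
mkdir -p pics; cat > h.py <<'E'
import numpy as np, cv2
from scipy.spatial.transform import Rotation as R
from station import r,get_image,camera_model,ticket,masks_of,pinpoint
def ray(cam,rc):
    m=camera_model(cam);K=np.array(m["intrinsics"]);o=np.array(m["orientation"])
    Rm=o if o.shape==(3,3) else R.from_euler('xyz',o).as_matrix()
    d=Rm@np.linalg.inv(K)@np.array([rc[1],rc[0],1.]);return np.array(m["xyz"]),d
def at(cam,rc,z):
    o,d=ray(cam,rc);return o+d*(z-o[2])/d[2]
def tri(a,b):
    (o1,d1),(o2,d2)=ray(*a),ray(*b)
    s=np.linalg.lstsq(np.c_[d1,-d2],o2-o1,rcond=None)[0]
    p,q=o1+s[0]*d1,o2+s[1]*d2;return (p+q)/2,np.linalg.norm(p-q)
E
python3 - <<'E'
from h import *
for c in("top","side"):
    cv2.imwrite(f"pics/{c}0.png",get_image(c)[:,:,::-1]);print(camera_model(c))
    for n in("spinner","post","pickup","wand","pad","bin","spray","jar"):
        print(c,n,[(np.round(x["centre"],1).tolist(),round(x["conf"],2)) for x in pinpoint(n,c)])
print(r.observe())
E
```

```text
{'intrinsics': array([[624.69606044,   0.        , 313.46280464],
       [  0.        , 624.69606044, 239.06161723],
       [  0.        ,   0.        ,   1.        ]]), 'xyz': array([ 0.3149988 , -0.09613078,  1.75781447]), 'orientation': array([-3.00244579, -0.00560908, -1.58142549])}
top spinner [([248.4, 269.7], 0.67)]
top post [([241.0, 237.9], 0.82)]
top pickup [([209.5, 272.2], 0.73)]
top wand [([321.4, 164.5], 0.83), ([280.9, 148.9], 0.54)]
top pad [([276.7, 155.4], 0.9)]
top bin [([264.2, 403.6], 0.76), ([273.8, 155.5], 0.34)]
top spray [([252.8, 470.5], 0.88)]
top jar [([178.5, 164.9], 0.91)]
{'intrinsics': array([[511.9010604 ,   0.        , 321.32844106],
       [  0.        , 511.9010604 , 241.9138284 ],
       [  0.        ,   0.        ,   1.        ]]), 'xyz': array([ 0.20211924, -0.79674048,  0.99169058]), 'orientation': array([-2.43293861,  0.01079194, -0.45789339])}
side spinner [([234.7, 303.4], 0.77)]
side post [([180.9, 285.3], 0.55)]
side pickup [([208.3, 332.3], 0.65)]
side wand [([189.2, 193.0], 0.92), ([163.3, 229.1], 0.56)]
side pad [([360.1, 352.6], 0.5)]
side bin [([360.0, 352.6], 0.97), ([206.2, 334.9], 0.24)]
side spray [([432.7, 418.2], 0.89)]
side jar [([141.2, 319.6], 0.6)]
{'t': 0.9, 'q': array([ 1.18998763e+00,  2.38188605e-01, -1.34734906e-02,  1.31920242e+00,
        2.83183467e-06,  1.57081114e+00]), 'qd': array([-1.37398223e-03, -1.55931149e-03,  8.00431821e-05,  3.96558484e-04,
        2.09488125e-04,  1.33065775e-03]), 'effort': array([-1.98218302e-03, -5.38565969e+01,  3.46691751e+01,  2.77350846e-03,
       -5.82228290e-05, -1.13225124e-05]), 'tool_pos': array([0.1951197 , 0.48737293, 0.40469254]), 'eef_rot': array([-3.14152447e+00, -2.83082468e-06,  2.76076915e+00]), 'contact_force': array([-0.17727621, -0.51512693, -0.53211262]), 'torque': array([-0.04060809,  0.05448384,  0.0019331 ]), 'grip_force': 0.0, 'finger_gap': 0.08525917832541623}
```

View pics/top0.png

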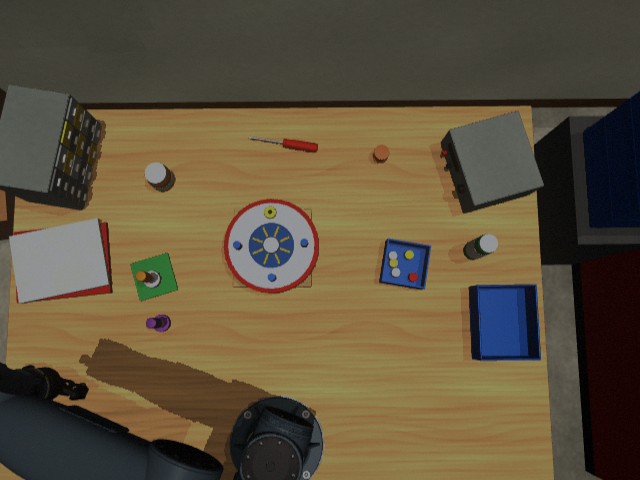

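View pics/side0.png

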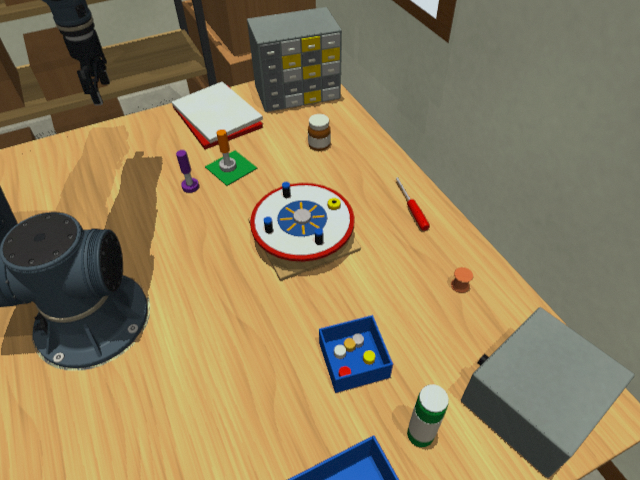

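The top view shows the orange wand on the green pad at row 280, col 149. The side view shows it at (163, 229). The purple look-alike is at (321, 164) in top and (189, 193) in side. Other possible confusions are the orange knob at (153, 381) top and the screwdriver at (145, 300) top. I choose the orange wand on the pad. The pickup is at (211, 270) top, on the far side of the disc.

```bash
python3 - <<'E'
from h import *
W=tri(("top",(280.9,148.9)),("side",(163.3,229.1)));print("wand foot",W)
print("pickup",tri(("top",(209.5,272.2)),("side",(208.3,332.3))))
print("spinner",tri(("top",(248.4,269.7)),("side",(234.7,303.4))))
print("jar",tri(("top",(178.5,164.9)),("side",(141.2,319.6))))
print("pad",at("top",(276.7,155.4),0))
# colour blobs
t=get_image("top");s=get_image("side")
def blob(im,lo,hi,roi):
    h=cv2.cvtColor(im,cv2.COLOR_RGB2HSV);m=cv2.inRange(h,lo,hi);k=np.zeros_like(m);k[roi[0]:roi[1],roi[2]:roi[3]]=m[roi[0]:roi[1],roi[2]:roi[3]];return k
g=blob(t,(45,100,40),(80,255,255),(240,310,120,190));c=cv2.convexHull(cv2.findNonZero(g));rect=cv2.minAreaRect(c);print("pad rect",rect);print(at("top",rect[0][::-1],.006))
g=blob(s,(45,100,40),(80,255,255),(130,200,195,270));c=cv2.convexHull(cv2.findNonZero(g));M=cv2.moments(c);print("pad side",at("side",(M['m01']/M['m00'],M['m10']/M['m00']),.006))
red=lambda im,roi:blob(im,(0,150,60),(6,255,255),roi)|blob(im,(174,150,60),(180,255,255),roi)
for cam,im,roi in(("top",t,(180,310,210,330)),("side",s,(170,270,240,365))):
    c=cv2.convexHull(cv2.findNonZero(red(im,roi)))[:,0,:];p=np.array([at(cam,q[::-1],.066)[:2] for q in c.astype(float)])
    print(cam,"disc",cv2.fitEllipse(p.astype(np.float32)*1000),cv2.minEnclosingCircle((p*1000).astype(np.float32)))
# posts blue top
for cam,im in(("top",t),("side",s)):
    for x in masks_of("post",cam)[:1]: print(cam,x["centre"],x["mask"].sum())
for cam,im,roi,z in(("top",t,(265,290,130,165),.125),("side",s,(120,165,210,240),.125)):
    m=blob(im,(8,170,90),(20,255,255),roi);n=cv2.findNonZero(m)[:,0];print(cam,"handle",len(n),n.min(0),n.max(0),n.mean(0),[n[n[:,1]<=n[:,1].min()+3].mean(0)])
a=np.hstack([cv2.resize(t[230:320,110:210],(400,360)),cv2.resize(s[110:200,170:270],(400,360))]);cv2.imwrite("pics/crop1.png",a[:,:,::-1])
E
```

```text
wand foot (array([0.45120604, 0.35034598, 0.01474309]), np.float64(0.011065745329523721))
pickup (array([0.6272052 , 0.00708272, 0.06455658]), np.float64(0.016816137811165054))
spinner (array([ 0.53718189,  0.01548684, -0.00220748]), np.float64(0.0027615234545922238))
jar (array([0.73359247, 0.31220215, 0.02241856]), np.float64(0.004407286300647371))
pad [0.45851994 0.33724163 0.        ]
pad rect ((153.47853088378906, 276.422607421875), (38.96895217895508, 39.450706481933594), 74.47589111328125)
[0.45886395 0.3411616  0.006     ]
pad side [0.45660355 0.34069835 0.006     ]
top disc ((536.2620849609375, 8.146902084350586), (256.69415283203125, 257.99591064453125), 149.50668334960938) ((535.9585571289062, 8.28061580657959), 129.36581420898438)
side disc ((533.5292358398438, 7.807917594909668), (256.6388244628906, 263.6658020019531), 158.66734313964844) ((532.0084838867188, 8.002545356750488), 132.1804656982422)
top [245.7, 272.9] 6902
side [221.1, 298.9] 6608
top handle 80 [136 271] [145 280] [140.475  275.6625] [array([140.55172414, 272.86206897])]
side handle 219 [212 130] [236 152] [222.78995434 141.00456621] [array([221.09090909, 131.63636364])]
```

View pics/crop1.png

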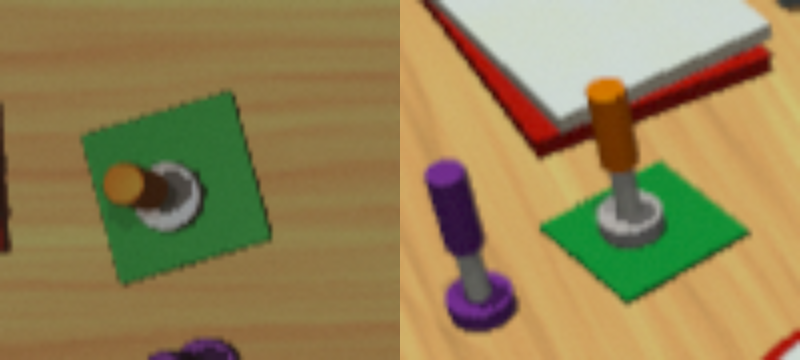

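```bash
python3 - <<'E'
from h import *
print("head",tri(("top",(275.3,140.3)),("side",(131.8,221.3))),at("top",(275.3,140.3),.131),at("side",(131.8,221.3),.131))
print("foot",tri(("top",(278.8,151.5)),("side",(163.,227))),at("top",(278.8,151.5),.022),at("side",(163.,227),.022))
t=get_image("top");s=get_image("side")
def hsv(im,lo,hi,roi):
    a,b,c,d=roi;m=cv2.inRange(cv2.cvtColor(im,cv2.COLOR_RGB2HSV),lo,hi)[a:b,c:d]
    n,l,st,ce=cv2.connectedComponentsWithStats(m);return [(st[i,4],ce[i]+[c,a]) for i in range(1,n) if st[i,4]>8]
for cam,im,roi in(("top",t,(195,300,225,320)),("side",s,(175,260,250,360))):
    for n,lo,hi,z in(("yel",(22,130,90),(34,255,255),.08),("blue",(95,120,60),(115,255,255),.106)):
        for a,c in hsv(im,lo,hi,roi): print(cam,n,a,c.round(1),at(cam,c[::-1],z)[:2].round(4))
E
```

```text
head (array([0.45123552, 0.34390452, 0.13280549]), np.float64(0.0009934321648517176)) [0.4518761  0.34430286 0.131     ] [0.45126634 0.34637668 0.131     ]
foot (array([0.4500142 , 0.34205662, 0.02429407]), np.float64(0.0016235619264861167)) [0.45099275 0.34248971 0.022     ] [0.44979711 0.34488196 0.022     ]
top yel 98 [269.7 212. ] [0.6257 0.0104]
top yel 22 [264.9 231.8] [0.5712 0.0236]
top yel 19 [276.  231.3] [ 0.5723 -0.0065]
top yel 18 [284.  238.7] [ 0.5516 -0.0282]
top yel 17 [257.  239.6] [0.5499 0.045 ]
top yel 16 [284.6 249.9] [ 0.5209 -0.0296]
top yel 19 [257.3 250.9] [0.5189 0.0442]
top yel 19 [265.6 258.3] [0.4988 0.0216]
top yel 19 [276.8 257.9] [ 0.4995 -0.0086]
top blue 1007 [270.9 245.1] [0.5312 0.0058]
top blue 41 [303.8 242. ] [ 0.5386 -0.0819]
top blue 44 [236.1 244.5] [0.5337 0.0985]
top blue 42 [271.1 277. ] [0.4461 0.0054]
side yel 113 [333.6 203.6] [0.622  0.0083]
side yel 11 [300.5 205.3] [0.5457 0.0403]
side yel 10 [312.5 208. ] [0.5683 0.0182]
side yel 12 [289.6 209.9] [0.5147 0.0379]
side yel 13 [317.3 216.2] [ 0.5668 -0.0123]
side yel 13 [285.5 218.5] [0.4939 0.0155]
side yel 12 [314.2 224.8] [ 0.5474 -0.0348]
side yel 13 [290.8 226.8] [ 0.4943 -0.0151]
side yel 16 [302.6 229.5] [ 0.5161 -0.036 ]
side blue 38 [285.2 184.8] [0.5318 0.0999]
side blue 870 [302.5 219.2] [ 0.5207 -0.0279]
side blue 47 [267.3 220.1] [0.445  0.0073]
```

The crop shows the orange wand with a steel foot standing on the green pad, with the purple look-alike to its lower left in the side view. Measured: wand at (0.4515, 0.344), disc axis at about (0.5355, 0.008), pickup at 1.5°.

>>> arm_command --steps '[0.016, -0.009, 0, 0, 0, 0, 0.032, -0.018, 0, 0, 0, 0, 0.032, -0.018, 0, 0, 0, 0, 0.034, -0.019, 0, 0, 0, 0, 0.034, -0.019, 0, 0, 0, 0, 0.034, -0.019, 0, 0, 0, 0, 0.032, -0.018, 0, 0, 0, 0, 0.026, -0.014, 0, 0, 0, 0, 0.016, -0.009, 0, 0, 0, 0, 0, 0, 0, 0, 0, 0]' --fingers 0.085

```text
t: 2.45
tool_pos: [0.4521, 0.3435, 0.4045]
eef_rot: [-3.141, -0.0, 2.759]
contact_force: [-0.6, -0.1, -0.4]
finger_gap: 0.0851
grip_force: 0.0
```

>>> arm_command --steps '[0, 0, -0.01, 0, 0, 0, 0, 0, -0.02, 0, 0, 0, 0, 0, -0.025, 0, 0, 0, 0, 0, -0.025, 0, 0, 0, 0, 0, -0.025, 0, 0, 0, 0, 0, -0.02, 0, 0, 0, 0, 0, -0.012, 0, 0, 0, 0, 0, -0.008, 0, 0, 0, 0, 0, 0, 0, 0, 0, 0, 0, 0, 0, 0, 0]'

```text
t: 3.7
tool_pos: [0.4513, 0.3446, 0.2603]
eef_rot: [3.141, 0.001, 2.761]
contact_force: [-0.4, 0.5, -0.4]
finger_gap: 0.0851
grip_force: 0.0
```

>>> arm_command --steps '[0, 0, 0, 0, 0, 0, 0, 0, 0, 0, 0, 0, 0, 0, 0, 0, 0, 0, 0, 0, 0, 0, 0, 0, 0, 0, 0, 0, 0, 0, 0, 0, 0, 0, 0, 0, 0, 0, 0, 0, 0, 0, 0, 0, 0, 0, 0, 0, 0, 0, 0, 0, 0, 0, 0, 0, 0, 0, 0, 0]' --fingers 0.02

```text
t: 4.95
tool_pos: [0.4512, 0.3445, 0.2599]
eef_rot: [3.141, 0.0, 2.761]
contact_force: [-0.0, 1.5, 5.2]
finger_gap: 0.0267
grip_force: 58.8
```

>>> arm_command --steps '[0, 0, 0.01, 0, 0, 0, 0, 0, 0.02, 0, 0, 0, 0, 0, 0.03, 0, 0, 0, 0, 0, 0.03, 0, 0, 0, 0, 0, 0.03, 0, 0, 0, 0, 0, 0.02, 0, 0, 0, 0, 0, 0.01, 0, 0, 0, 0.01, -0.02, 0, 0, 0, 0, 0.015, -0.03, 0, 0, 0, 0, 0.015, -0.03, 0, 0, 0, 0]'

```text
t: 6.2
tool_pos: [0.4911, 0.2635, 0.4089]
eef_rot: [-3.14, -0.001, 2.761]
contact_force: [0.8, -0.5, -1.5]
finger_gap: 0.0267
grip_force: 59.1
```

>>> arm_command --steps '[0.015, -0.03, 0, 0, 0, 0, 0.015, -0.03, 0, 0, 0, 0, 0.015, -0.03, 0, 0, 0, 0, 0.015, -0.03, 0, 0, 0, 0, 0.015, -0.03, 0, 0, 0, 0, 0.01, -0.02, 0, 0, 0, 0, 0.007, -0.01, 0, 0, 0, 0, 0, 0, 0, 0, 0, 0, 0, 0, 0, 0, 0, 0, 0, 0, 0, 0, 0, 0]'

```text
t: 7.45
tool_pos: [0.5828, 0.0852, 0.4098]
eef_rot: [3.142, -0.0, 2.762]
contact_force: [-1.0, -0.0, -1.8]
finger_gap: 0.0265
grip_force: 59.1
```

```bash
cat >> h.py <<'E'
C=np.array([.5355,.008])
def disc_angle(cam="top"):
    """pickup angle from blue post tops (+ yellow pickup), phase folded by known layout"""
    im=get_image(cam);t=r.observe()["t"]
    out=[]
    for n,lo,hi,z,off in(("yel",(22,130,90),(34,255,255),.08,None),("blue",(95,120,60),(115,255,255),.106,None)):
        m=cv2.inRange(cv2.cvtColor(im,cv2.COLOR_RGB2HSV),lo,hi)
        k,l,st,ce=cv2.connectedComponentsWithStats(m)
        for i in range(1,k):
            if 10<st[i,4]<200:
                p=at(cam,ce[i][::-1],z)[:2]-C
                if .07<np.hypot(*p)<.11: out.append((n,int(st[i,4]),round(float(np.hypot(*p)),4),round(float(np.degrees(np.arctan2(p[1],p[0]))),1)))
    return t,out,im
E
python3 - <<'E'
from h import *
a=disc_angle("top");b=disc_angle("side");print(a[:2],b[:2]);print(r.observe()["tool_pos"])
cv2.imwrite("pics/h1.png",np.hstack([a[2][150:330,190:390],b[2][80:260,210:410]])[:,:,::-1].repeat(2,0).repeat(2,1))
E
```

```text
(7.5, [('yel', 88, 0.0904, 1.7), ('blue', 41, 0.0899, -88.0), ('blue', 37, 0.0892, -178.6)]) (7.55, [('yel', 114, 0.0866, 0.2), ('blue', 39, 0.0914, 92.3), ('blue', 47, 0.0905, -179.6)])
[0.5828545  0.08496959 0.40978407]
```

View pics/h1.png

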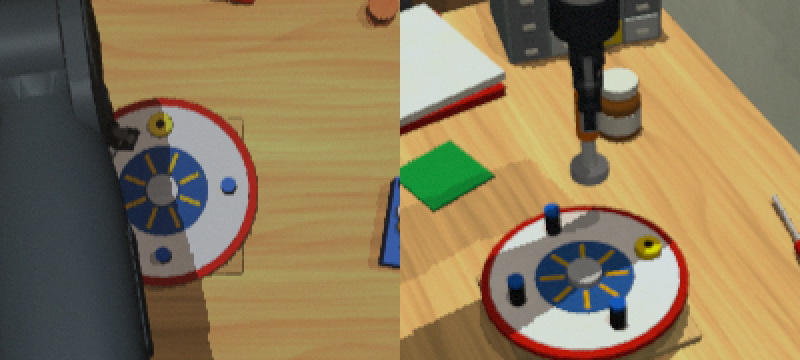

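```bash
cat >> h.py <<'E'
def arc(p0,angs,rad=.09):
    """row shifts from xy p0 through the given wand angles (rad) about C"""
    P=np.vstack([p0,C+rad*np.c_[np.cos(angs),np.sin(angs)]]).round(4)
    d=np.diff(P,axis=0).round(4);print([tuple(x) for x in d.tolist()],"end",P[-1]);return P[-1]
E
python3 - <<'E'
from h import *
p=np.array([.5828,.085]);a0=np.radians(66)
p=arc(p,np.radians([60,62,64,65,66]))
i1=np.cumsum([.02,.02,.02,.02,.03,.045,.06,.075,.09,.105]);p=arc(p,a0+i1)
i2=i1[-1]+np.cumsum([.12,.135,.15,.16,.17,.17,.1,.04,0,0]);p=arc(p,a0+i2);print(np.degrees(a0+i2[-1]))
E
```

```text
[(-0.0023, 0.0009), (-0.0027, 0.0016), (-0.0028, 0.0014), (-0.0015, 0.0007), (-0.0014, 0.0006)] end [0.5721 0.0902]
[(-0.0016, 0.0007), (-0.0017, 0.0007), (-0.0017, 0.0007), (-0.0017, 0.0006), (-0.0025, 0.0008), (-0.0039, 0.0012), (-0.0053, 0.0012), (-0.0066, 0.0012), (-0.0081, 0.0006), (-0.0094, -0.0001)] end [0.5296 0.0978]
[(-0.0108, -0.0014), (-0.0117, -0.003), (-0.0124, -0.0052), (-0.0123, -0.0075), (-0.0115, -0.0101), (-0.0097, -0.0118), (-0.0047, -0.0077), (-0.0017, -0.0032), (0.0, 0.0), (0.0, 0.0)] end [0.4548 0.0479]
153.66254265501598
```

>>> arm_command --steps '[0, 0, -0.008, 0, 0, 0, 0, 0, -0.016, 0, 0, 0, 0, 0, -0.018, 0, 0, 0, 0, 0, -0.014, 0, 0, 0, -0.0023, 0.0009, -0.008, 0, 0, 0, -0.0027, 0.0016, 0, 0, 0, 0, -0.0028, 0.0014, 0, 0, 0, 0, -0.0015, 0.0007, 0, 0, 0, 0, -0.0014, 0.0006, 0, 0, 0, 0, 0, 0, 0, 0, 0, 0]'

```text
t: 8.8
tool_pos: [0.5724, 0.0896, 0.3459]
eef_rot: [3.141, 0.0, 2.761]
contact_force: [-0.3, 0.4, -1.7]
finger_gap: 0.027
grip_force: 59.1
```

```bash
python3 - <<'E'
from h import *
b=disc_angle("side");print(b[:2]);print(r.observe()["tool_pos"],r.observe()["contact_force"])
cv2.imwrite("pics/h2.png",b[2][100:280,220:420][:,:,::-1].repeat(3,0).repeat(3,1))
E
```

```text
(8.85, [('yel', 115, 0.0862, 0.2), ('blue', 36, 0.0906, 92.5), ('blue', 48, 0.0904, -179.4)])
[0.57242461 0.08959392 0.34579934] [-0.03305194  0.32616825 -0.87063752]
```

View pics/h2.png

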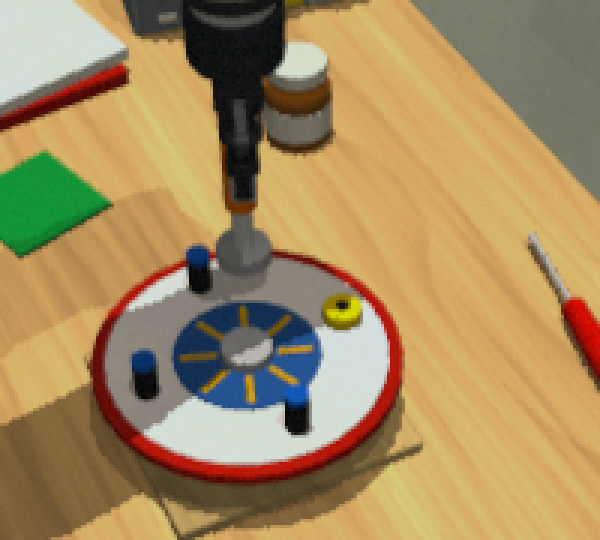

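The foot at (250, 245) in the crop stands just beside the post at (270, 198), at mid-post height and clear of it. Pushing next.

>>> arm_command --steps '[-0.0016, 0.0007, 0, 0, 0, 0, -0.0017, 0.0007, 0, 0, 0, 0, -0.0017, 0.0007, 0, 0, 0, 0, -0.0017, 0.0006, 0, 0, 0, 0, -0.0025, 0.0008, 0, 0, 0, 0, -0.0039, 0.0012, 0, 0, 0, 0, -0.0053, 0.0012, 0, 0, 0, 0, -0.0066, 0.0012, 0, 0, 0, 0, -0.0081, 0.0006, 0, 0, 0, 0, -0.0094, -0.0001, 0, 0, 0, 0]'

```text
t: 10.1
tool_pos: [0.5292, 0.0972, 0.3457]
eef_rot: [-3.142, 0.0, 2.761]
contact_force: [-0.4, 0.7, -0.8]
finger_gap: 0.0265
grip_force: 59.1
```

>>> arm_command --steps '[-0.0108, -0.0014, 0, 0, 0, 0, -0.0117, -0.003, 0, 0, 0, 0, -0.0124, -0.0052, 0, 0, 0, 0, -0.0123, -0.0075, 0, 0, 0, 0, -0.0115, -0.0101, 0, 0, 0, 0, -0.0097, -0.0118, 0, 0, 0, 0, -0.0047, -0.0077, 0, 0, 0, 0, -0.0017, -0.0032, 0, 0, 0, 0, 0, 0, 0, 0, 0, 0, 0, 0, 0, 0, 0, 0]'

```text
t: 11.35
tool_pos: [0.4554, 0.0474, 0.3456]
eef_rot: [3.142, 0.0, 2.761]
contact_force: [0.4, 0.1, -1.7]
finger_gap: 0.0268
grip_force: 59.1
```

```bash
python3 - <<'E'
from h import *
b=disc_angle("side");c=disc_angle("top");print(b[:2],c[:2]);print(r.observe()["tool_pos"],r.observe()["contact_force"])
E
```

```text
(11.4, [('yel', 66, 0.0878, 118.9), ('blue', 40, 0.0896, 31.1), ('blue', 48, 0.0879, -59.9)]) (11.45, [('blue', 38, 0.0917, 33.8), ('blue', 43, 0.0899, -55.9), ('blue', 45, 0.0895, -145.9)])
[0.45532577 0.0474995  0.34558479] [-0.00228282  0.58634658 -1.91833583]
```

```bash
cat >> h.py <<'E'
def pred(th0,w0,t):
    a,b=.055,.065;return th0+(w0+a/b)*(1-np.exp(-b*t))/b-a/b*t, (w0+a/b)*np.exp(-b*t)-a/b
E
python3 - <<'E'
from h import *
th=pred(np.radians(124),1.38,.05+.125*np.arange(1,11))[0]
w=th.copy();w[:4]=np.maximum(w[:4],np.radians([153.7,155.5,160.5,168]))
w[-1]+=.03;print(np.degrees(th).round(1),np.degrees(w).round(1))
arc(np.array([.4548,.0479]),w)
E
```

```text
[137.7 147.3 156.9 166.2 175.5 184.6 193.7 202.6 211.3 220. ] [153.7 155.5 160.5 168.  175.5 184.6 193.7 202.6 211.3 221.7]
[(0.0, 0.0), (-0.0012, -0.0026), (-0.0029, -0.0073), (-0.0032, -0.0113), (-0.0017, -0.0117), (0.0, -0.0143), (0.0022, -0.014), (0.0044, -0.0132), (0.0062, -0.0123), (0.0097, -0.0131)] end [ 0.4683 -0.0519]
```

>>> arm_command --steps '[0, 0, 0, 0, 0, 0, -0.0012, -0.0026, 0, 0, 0, 0, -0.0029, -0.0073, 0, 0, 0, 0, -0.0032, -0.0113, 0, 0, 0, 0, -0.0017, -0.0117, 0, 0, 0, 0, 0, -0.0143, 0, 0, 0, 0, 0.0022, -0.014, 0, 0, 0, 0, 0.0044, -0.0132, 0, 0, 0, 0, 0.0062, -0.0123, 0, 0, 0, 0, 0.0097, -0.0131, 0, 0, 0, 0]'

```text
t: 12.7
tool_pos: [0.4692, -0.0534, 0.3457]
eef_rot: [-3.142, 0.0, 2.761]
contact_force: [0.2, -0.3, -2.2]
finger_gap: 0.0266
grip_force: 59.1
```

```bash
python3 - <<'E'
from h import *
print(r.observe()["t"]);c=disc_angle("top");print(c[:2]);print(r.observe()["tool_pos"])
for w in(1.2,1.25,1.3,1.35,1.4,1.45): print(w,np.degrees(pred(np.radians(124),w,r.observe()["t"]-.05-11.40)))
E
```

```text
12.7
(12.75, [('blue', 42, 0.091, 40.0), ('blue', 40, 0.0893, 129.8)])
[ 0.47049173 -0.05444796  0.34565819]
1.2 [207.11983267  59.25549806]
1.25 [210.69104972  61.88815792]
1.3 [214.26226678  64.52081779]
1.35 [217.83348383  67.15347766]
1.4 [221.40470088  69.78613753]
1.45 [224.97591793  72.41879739]
```

```bash
python3 - <<'E'
from h import *
th=pred(np.radians(219.9),1.20,.05+.125*np.arange(1,11))[0]
w=th.copy();w[0]-=.015;w[-1]+=.03;print(np.degrees(w).round(1))
arc(np.array([.4683,-.0519]),w)
E
```

```text
[231.  240.2 248.4 256.6 264.6 272.5 280.3 288.  295.6 304.7]
[(0.0105, -0.01), (0.012, -0.0082), (0.0116, -0.0056), (0.0122, -0.0038), (0.0124, -0.0021), (0.0124, -0.0003), (0.0122, 0.0014), (0.0117, 0.0029), (0.011, 0.0044), (0.0125, 0.0072)] end [ 0.5868 -0.066 ]
```

>>> arm_command --steps '[0.0105, -0.01, 0, 0, 0, 0, 0.012, -0.0082, 0, 0, 0, 0, 0.0116, -0.0056, 0, 0, 0, 0, 0.0122, -0.0038, 0, 0, 0, 0, 0.0124, -0.0021, 0, 0, 0, 0, 0.0124, -0.0003, 0, 0, 0, 0, 0.0122, 0.0014, 0, 0, 0, 0, 0.0117, 0.0029, 0, 0, 0, 0, 0.011, 0.0044, 0, 0, 0, 0, 0.0125, 0.0072, 0, 0, 0, 0]'

```text
t: 14.0
tool_pos: [0.5878, -0.0662, 0.3457]
eef_rot: [-3.141, -0.0, 2.761]
contact_force: [-0.3, -0.8, -0.3]
finger_gap: 0.0268
grip_force: 59.1
```

```bash
python3 - <<'E'
from h import *
print(r.observe()["t"]);c=disc_angle("top");print(c[:2]);print(r.observe()["tool_pos"])
for w in(1.1,1.15,1.2,1.25,1.3): print(w,np.degrees(pred(np.radians(219.9),w,r.observe()["t"]-.05-12.70)))
E
```

```text
14.0
(14.05, [('blue', 39, 0.0904, 36.7), ('blue', 26, 0.0918, 125.5)])
[ 0.58912565 -0.06544765  0.34557108]
1.1 [295.87739857  53.99017832]
1.15 [299.44861562  56.62283819]
1.2 [303.01983267  59.25549806]
1.25 [306.59104972  61.88815792]
1.3 [310.16226678  64.52081779]
```

```bash
python3 - <<'E'
from h import *
th=pred(np.radians(306.4),1.08,.05+.125*np.arange(1,11))[0]
w=th.copy();w[0]-=.015;w[-1]+=.03;print(np.degrees(w).round(1))
arc(np.array([.5868,-.066]),w)
E
```

```text
[316.3 324.6 332.1 339.4 346.6 353.6 360.6 367.5 374.3 382.7]
[(0.0137, 0.0118), (0.0084, 0.0101), (0.0061, 0.0099), (0.0047, 0.0105), (0.0033, 0.0108), (0.0019, 0.0109), (0.0006, 0.011), (-0.0008, 0.0108), (-0.002, 0.0104), (-0.0042, 0.0125)] end [0.6185 0.0427]
```

>>> arm_command --steps '[0.0137, 0.0118, 0, 0, 0, 0, 0.0084, 0.0101, 0, 0, 0, 0, 0.0061, 0.0099, 0, 0, 0, 0, 0.0047, 0.0105, 0, 0, 0, 0, 0.0033, 0.0108, 0, 0, 0, 0, 0.0019, 0.0109, 0, 0, 0, 0, 0.0006, 0.011, 0, 0, 0, 0, -0.0008, 0.0108, 0, 0, 0, 0, -0.002, 0.0104, 0, 0, 0, 0, -0.0042, 0.0125, 0, 0, 0, 0]'

```text
t: 15.3
tool_pos: [0.6186, 0.0427, 0.3457]
eef_rot: [-3.141, -0.0, 2.761]
contact_force: [0.2, 0.0, -1.7]
finger_gap: 0.0266
grip_force: 59.2
```

```bash
python3 - <<'E'
from h import *
print(r.observe()["t"]);c=disc_angle("top");print(c[:2]);print(r.observe()["tool_pos"])
for w in(1,1.05,1.1,1.15): print(w,np.degrees(pred(np.radians(306.4),w,r.observe()["t"]-.05-14.0)))
E
```

```text
15.3
(15.35, [('blue', 43, 0.0898, -65.6), ('blue', 37, 0.0894, -155.8)])
[0.61803619 0.04399972 0.34574939]
1 [375.23496446  48.72485859]
1.05 [378.80618151  51.35751846]
1.1 [382.37739857  53.99017832]
1.15 [385.94861562  56.62283819]
```

```bash
python3 - <<'E'
from h import *
th=pred(np.radians(384.3),.97,.05+.125*np.arange(1,11))[0]
w=th.copy();w[0]-=.01;w[-1]+=.03;print(np.degrees(w).round(1))
arc(np.array([.6185,.0427]),w)
E
```

```text
[393.3 400.7 407.3 413.9 420.3 426.6 432.9 439.  445.1 452.7]
[(-0.0078, 0.0148), (-0.0069, 0.0092), (-0.0073, 0.0075), (-0.0079, 0.0065), (-0.0085, 0.0055), (-0.0089, 0.0044), (-0.0092, 0.0034), (-0.0093, 0.0023), (-0.0094, 0.0014), (-0.0121, 0.0002)] end [0.5312 0.0979]
```

>>> arm_command --steps '[-0.0078, 0.0148, 0, 0, 0, 0, -0.0069, 0.0092, 0, 0, 0, 0, -0.0073, 0.0075, 0, 0, 0, 0, -0.0079, 0.0065, 0, 0, 0, 0, -0.0085, 0.0055, 0, 0, 0, 0, -0.0089, 0.0044, 0, 0, 0, 0, -0.0092, 0.0034, 0, 0, 0, 0, -0.0093, 0.0023, 0, 0, 0, 0, -0.0094, 0.0014, 0, 0, 0, 0, -0.0121, 0.0002, 0, 0, 0, 0]'

```text
t: 16.6
tool_pos: [0.5309, 0.0973, 0.3457]
eef_rot: [-3.142, 0.0, 2.761]
contact_force: [0.6, -0.3, -2.0]
finger_gap: 0.0267
grip_force: 59.2
```

```bash
python3 - <<'E'
from h import *
print(r.observe()["t"]);c=disc_angle("side");print(c[:2]);print(r.observe()["tool_pos"])
for w in(.9,.95,1,1.05): print(w,np.degrees(pred(np.radians(384.3),w,r.observe()["t"]-.05-15.3)))
cv2.imwrite("pics/h3.png",c[2][100:280,220:420][:,:,::-1].repeat(3,0).repeat(3,1))
E
```

```text
16.6
(16.65, [('yel', 48, 0.0775, 97.8), ('blue', 38, 0.088, 4.0), ('blue', 47, 0.0906, -178.0)])
[0.52945256 0.09719659 0.34569602]
0.9 [445.99253036  43.45953885]
0.95 [449.56374741  46.09219872]
1 [453.13496446  48.72485859]
1.05 [456.70618151  51.35751846]
```

View pics/h3.png

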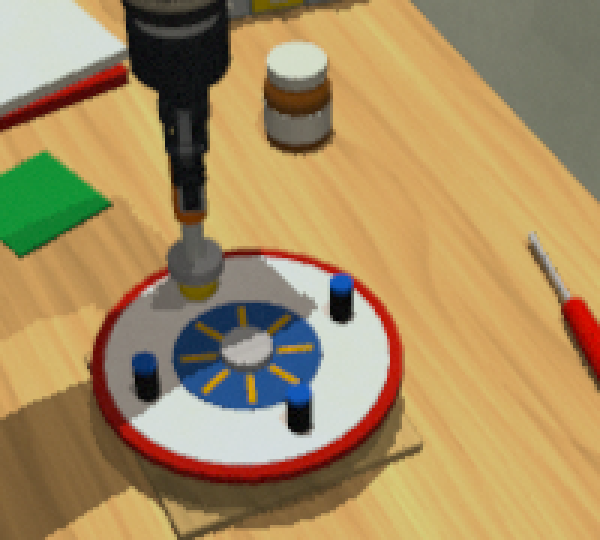

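The foot at (262, 195) in the crop sits right above the yellow pickup at (290, 200), clear of it. One more tracking call gives margin.

```bash
python3 - <<'E'
from h import *
th=pred(np.radians(92.9),.86,.05+.125*np.arange(1,11))[0]
w=th.copy();w[0]-=.01;print(np.degrees(w).round(1))
p=arc(np.array([.5312,.0979]),w);print("to pad",np.array([.4575,.341])-p)
E
```

```text
[100.9 107.4 113.3 119.1 124.7 130.3 135.8 141.2 146.5 151.7]
[(-0.0126, -0.0015), (-0.01, -0.0025), (-0.0087, -0.0032), (-0.0081, -0.004), (-0.0076, -0.0047), (-0.0069, -0.0054), (-0.0063, -0.0059), (-0.0057, -0.0063), (-0.0049, -0.0068), (-0.0042, -0.007)] end [0.4562 0.0506]
to pad [0.0013 0.2904]
```

>>> arm_command --steps '[-0.0126, -0.0015, 0, 0, 0, 0, -0.01, -0.0025, 0, 0, 0, 0, -0.0087, -0.0032, 0, 0, 0, 0, -0.0081, -0.004, 0, 0, 0, 0, -0.0076, -0.0047, 0, 0, 0, 0, -0.0069, -0.0054, 0, 0, 0, 0, -0.0063, -0.0059, 0, 0, 0, 0, -0.0057, -0.0063, 0, 0, 0, 0, -0.0049, -0.0068, 0, 0, 0, 0, -0.0042, -0.007, 0, 0, 0, 0]'

```text
t: 17.9
tool_pos: [0.4562, 0.0495, 0.3457]
eef_rot: [-3.142, 0.0, 2.761]
contact_force: [0.0, -0.8, -1.9]
finger_gap: 0.0263
grip_force: 59.2
```

>>> arm_command --steps '[0, 0, 0.015, 0, 0, 0, 0, 0, 0.025, 0, 0, 0, 0, 0, 0.02, 0, 0, 0, 0, 0.01, 0.004, 0, 0, 0, 0, 0.02, 0, 0, 0, 0, 0, 0.03, 0, 0, 0, 0, 0, 0.035, 0, 0, 0, 0, 0, 0.035, 0, 0, 0, 0, 0, 0.035, 0, 0, 0, 0, 0, 0.035, 0, 0, 0, 0]'

```text
t: 19.15
tool_pos: [0.4561, 0.2515, 0.4087]
eef_rot: [-3.141, -0.001, 2.761]
contact_force: [-0.2, -0.7, -1.0]
finger_gap: 0.0269
grip_force: 59.2
```

>>> arm_command --steps '[0.001, 0.03, 0, 0, 0, 0, 0, 0.03, 0, 0, 0, 0, 0, 0.02, 0, 0, 0, 0, 0, 0.01, -0.01, 0, 0, 0, 0, 0, -0.02, 0, 0, 0, 0, 0, -0.03, 0, 0, 0, 0, 0, -0.03, 0, 0, 0, 0, 0, -0.025, 0, 0, 0, 0, 0, -0.015, 0, 0, 0, 0, 0, -0.005, 0, 0, 0]'

```text
t: 20.4
tool_pos: [0.4573, 0.3395, 0.2737]
eef_rot: [-3.14, -0.001, 2.76]
contact_force: [0.2, 1.0, -1.2]
finger_gap: 0.0268
grip_force: 59.2
```

```bash
python3 - <<'E'
from h import *
t=get_image("top");b=get_image("side");print(r.observe()["tool_pos"])
cv2.imwrite("pics/p1.png",np.hstack([t[200:320,90:210],b[90:210,170:290]])[:,:,::-1].repeat(3,0).repeat(3,1))
E
```

```text
[0.45759681 0.33986505 0.27459814]
```

View pics/p1.png

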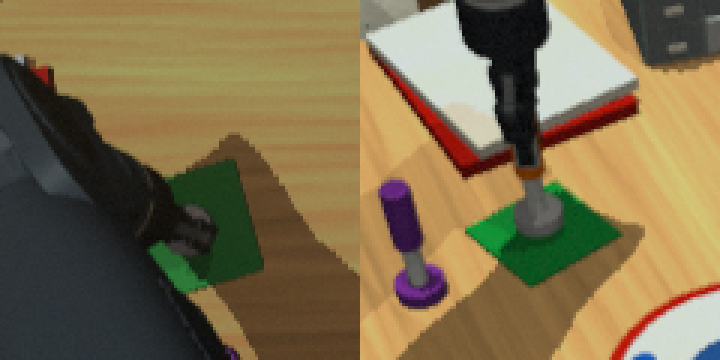

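The wand hangs upright just above the pad centre. Lowering it slowly onto the pad.

>>> arm_command --steps '[0, 0, -0.004, 0, 0, 0, 0, 0, -0.003, 0, 0, 0, 0, 0, -0.002, 0, 0, 0, 0, 0, -0.0015, 0, 0, 0, 0, 0, -0.001, 0, 0, 0, 0, 0, -0.001, 0, 0, 0, 0, 0, -0.001, 0, 0, 0, 0, 0, -0.0005, 0, 0, 0, 0, 0, 0, 0, 0, 0, 0, 0, 0, 0, 0, 0]'

```text
t: 21.75
tool_pos: [0.4575, 0.34, 0.2607]
eef_rot: [-3.142, 0.0, 2.761]
contact_force: [0.3, -0.2, -1.9]
finger_gap: 0.0271
grip_force: 59.2
```

>>> arm_command --steps '[0, 0, -0.0005, 0, 0, 0, 0, 0, -0.0005, 0, 0, 0, 0, 0, -0.0005, 0, 0, 0, 0, 0, 0, 0, 0, 0, 0, 0, 0, 0, 0, 0, 0, 0, 0, 0, 0, 0, 0, 0, 0, 0, 0, 0, 0, 0, 0, 0, 0, 0, 0, 0, 0, 0, 0, 0, 0, 0, 0, 0, 0, 0]'

```text
t: 23.0
tool_pos: [0.4576, 0.34, 0.2599]
eef_rot: [3.141, 0.0, 2.761]
contact_force: [-0.9, -0.2, 5.5]
finger_gap: 0.0265
grip_force: 60.0
```

Contact is made, with the reading changed by about +7 N. Releasing and rising.

>>> arm_command --steps '[0, 0, 0, 0, 0, 0, 0, 0, 0, 0, 0, 0, 0, 0, 0, 0, 0, 0, 0, 0, 0, 0, 0, 0, 0, 0, 0, 0, 0, 0, 0, 0, 0, 0, 0, 0, 0, 0, 0, 0, 0, 0, 0, 0, 0, 0, 0, 0, 0, 0, 0, 0, 0, 0, 0, 0, 0, 0, 0, 0]' --fingers 0.085

```text
t: 24.25
tool_pos: [0.4575, 0.34, 0.2592]
eef_rot: [-3.142, 0.0, 2.761]
contact_force: [0.0, -0.4, 0.7]
finger_gap: 0.085
grip_force: 0.0
```

>>> arm_command --steps '[0, 0, 0.01, 0, 0, 0, 0, 0, 0.02, 0, 0, 0, 0, 0, 0.025, 0, 0, 0, 0, 0, 0.03, 0, 0, 0, 0, 0, 0.03, 0, 0, 0, 0, 0, 0.025, 0, 0, 0, -0.02, 0, 0.01, 0, 0, 0, -0.03, 0.01, 0, 0, 0, 0, -0.02, 0.01, 0, 0, 0, 0, 0, 0, 0, 0, 0, 0]'

```text
t: 25.5
tool_pos: [0.3855, 0.3601, 0.4092]
eef_rot: [-3.141, -0.0, 2.763]
contact_force: [0.0, -0.1, -0.0]
finger_gap: 0.085
grip_force: 0.0
```

```bash
python3 - <<'E'
from h import *
b=get_image("side");s=r.observe();print(s["t"],s["tool_pos"],s["finger_gap"],s["contact_force"])
cv2.imwrite("pics/p2.png",b[90:290,170:430][:,:,::-1].repeat(3,0).repeat(3,1))
E
```

```text
25.55 [0.38634547 0.35996232 0.40922596] 0.08492158841425088 [1.57647311 0.20662667 0.51845542]
```

View pics/p2.png

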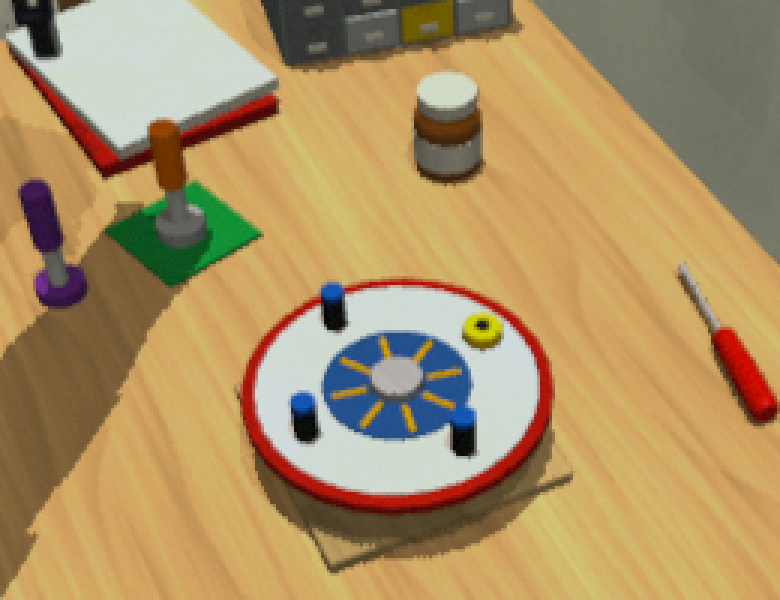

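The wand stands upright near the middle of the pad, with its foot at (222, 182) in the crop. It is released, the gripper is clear, and the jar is in its place.

```bash
python3 -c "
from station import ticket;print(ticket.close_job())"
```

```text
the job is handed in; nothing more can be done
None
```

The job is handed in, with no verdict returned: I spun the disc to about 1.4 rad/s, kept the wand's foot over the pickup for about 6 s as it coasted (tracking error a few mm where checked), and stood the wand back upright near the middle of its pad.

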